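# Close up the microplate shaker

### The job

Get the microplate shaker ready to run: with the fingertips, push the upright inner flap down flat over the microplate, and then swing the outer cover fully shut over it without slamming it. Only push, lift nothing, and leave the microplate and everything else standing where it is.

Things in the scene. Friction and masses are not known exactly. Their poses are not given: they have to be found in the camera images.
- shaker: The microplate shaker: cream bench machine, 280 mm (x) by 190 mm (y), 100 mm high, fixed to the bench. Origin: centre of its underside; x points to its back, y to its left, z up (front with the keypad faces -x). Its top (100 mm up) has an open well, from x = -45 to 115 mm and y = -60 to 60 mm, floor 70 mm up, in which the microplate lies. The flap is hinged along the well's right (-y) side, the cover along the shaker's left (+y) side.
- flap (a joint): Angle of the inner flap (rad): 0 = lying flat over the microplate (end stop), about 1.57 = upright, 1.65 = the open stop. Starts between 1.3 and 1.6. A stiff friction hinge (0.06 N m, the flap weighs 80 g): it stays where it is left, so it must be pushed all the way down.
- flap_hinge (a point): Middle of the flap's hinge line: 35, -50, 88.5 mm in the shaker's frame, axes as the shaker's; the hinge line runs along x. The flap, a solid plain aluminium plate 130 mm along the hinge, 90 mm from hinge to free edge and 4 mm thick (mid-plane on the hinge line), reaches from here up when upright and towards +y when flat; it folds towards +y. When flat its top is 90.5 mm above the bench, 9.5 mm below the rim of the well.
- flap_edge (a point): Middle of the flap's free edge, 90 mm from the hinge line.
- cover (a joint): Angle of the outer cover (rad): 0 = shut on the shaker (end stop), about 1.57 = upright, 2.1 = the open stop. Starts between 1.65 and 2.05, leaning outwards. A stiff friction hinge (about 0.36 N m, cover 0.24 to 0.36 kg): it stays wherever it is left, so it must be pushed all the way down. It strikes the flap if the flap still stands.
- cover_hinge (a point): Middle of the cover's hinge line: 35, 85, 104 mm in the shaker's frame, axes as the shaker's; the hinge line runs along x. The cover, a clear window in a cream frame, is 190 mm along the hinge and 165 mm from hinge to free edge, with a 20 mm rim below on its inner side. It swings up and over from the +y side towards -y. Its flat outer face lies 16 mm outside the hinge plane (16 mm above the hinge line when shut, so 120 mm above the bench).
- cover_edge (a point): Middle of the cover's free edge on the outer face, 165 mm from the hinge line.
- microplate: A 96-well plate, 128 x 86 x 14 mm, loose in the shaker's well (its top 84.5 mm above the bench). Origin: centre of its underside. To be left lying in place.
- vial: A small amber screw-cap vial, 20 mm across and 46 mm tall, standing on the shaker's front deck. Loose bystander; origin: centre of its underside.
- tip_box: A closed pipette-tip box, 122 x 82 x 63 mm high, on the bench near the shaker's right (-y) side. Loose bystander; origin: centre of its underside.
- reagent_bottle: A small reagent jar, 54 mm across and 95 mm tall, on the bench near the shaker's left (+y) side. Loose bystander; origin: centre of its underside.
- timer: A flat bench timer, 50 x 65 x 20 mm high, on the bench near the shaker's left (+y) side, under the leaning cover. Loose bystander; origin: centre of its underside.
- beaker: A glass beaker, 64 mm across and 75 mm tall, on the bench near the shaker's right (-y) side. Loose bystander; origin: centre of its underside.
There are look-alikes about, which are no part of the job. What is shaped like the microplate but black or pink is not meant.

How it is judged:
On the way, in this order (a step that is already met when the one before it is completed fails the run):
1. the flap is folded down flat (within 0.08 rad) while the cover still stands open (over 1 rad) (value of joint flap below 0.08 rad and value of joint cover above 1 rad), for 0.2 s.
2. the cover is shut (within 0.05 rad) over the flat flap (value of joint flap below 0.08 rad and value of joint cover below 0.05 rad), for 0.2 s.
At the end, for the whole second after the job is handed in: The flap lies flat (within 0.08 rad) over the microplate and the cover is shut (within 0.05 rad, about 8 mm at its free edge) and at rest; the microplate is within 10 mm of where it lay (all of step 2 and distance of microplate from where it was at the start of the episode below 0.01 m and velocity of joint cover between -0.05 and 0.05 rad/s and linear speed of microplate below 0.02 m/s); the robot touches nothing.
It fails at once if the cover is swung in over the well while the flap still stands (value of joint cover below 0.75 rad and value of joint flap above 0.35 rad).
It fails at once if the cover is slammed (faster than 4 rad/s) (velocity of joint cover below -4 rad/s).
It fails at once if the microplate is lifted or pushed out of its place (more than 10 mm) (distance of microplate from where it was at the start of the episode above 0.01 m).
It fails at once if any bystander (vial, tip box, jar, timer or beaker) is moved more than 20 mm, lifted or knocked over (distance of any of vial, tip_box, reagent_bottle, timer, beaker from where it was at the start of the episode above 0.02 m or angle between any of vial, tip_box, reagent_bottle, timer, beaker's own z axis and vertical above 0.4 rad).
It also fails if it takes over 56 s, if anything falls off the work surface, if the arm or the gripper's body presses on something with over 40 N, if the wrist force passes 120 N, or if a joint passes its speed limit or range.

### The arm

A 6-joint arm with a two-finger parallel gripper is mounted at the origin on the work surface. World frame = base frame: x ahead of the robot, y to its left, z up, the work surface at z = 0. Lengths are in m, angles in rad, forces in N, time in s.
With the tool pointing down it reaches from about 0.375 to 0.9 m from the base axis. Payload 3.1 kg.
Tool frame: the origin (TCP) lies at the very end of the fingers, on their centre line; the grasp point (between the pads) lies 19 mm behind it; z points along the fingers, y is the line along which they close (so a half turn about z gives the same grasp; the last joint's range is limited). The gripper opens to 87 mm and grips with 3 to 60 N. Pads are 19 mm wide; open, the fingers measure 117 mm over their backs; the gripper's body (75 mm by 190 mm) begins 51 mm behind the grasp point.
Start: joints at [1.117, 0.527, 1.433, -0, 1.181, -0.178], TCP at [0.17, 0.601, 0.223] pointing down, gripper open.
Joint ranges: [-3.08, 3.08], [-0.75, 2.2], [0.22, 2.44], [-1.43, 4.57], [0, 2.65], [-2.85, 2.85]. Speed limits (rad/s): [2.79, 2.79, 3.14, 3.14, 3.14, 3.14].

### API

Orientations are given as a unit quaternion [x, y, z, w].
In Python, from rig import robot gives the robot as it stands. The module is installed in compiled form; this text tells all that it offers.
- The arm moves only by the tool servo_tool, never from a script. Its argument "rows" is one flat list of numbers, 5 for each row, row after row: the closure, from -1 (fully open) to 1 (shut), so that 0 is half open, then the shift along the tool's x, y, z in m, then the turn about the tool's z in degrees. A call has 1 to 5 rows; each row shifts and turns the commanded pose from where the row before left it, along the tool's axes as they then stand; what a row does not reach is not made up. A row lasts 1/12 s, in which the tool goes at most 41.7 mm and 7.16 degrees, less where a joint would pass 70% of its speed; a pose out of reach is approached as far as the arm can. A call with a gripper value outside its range is refused whole. The fingers move at their own pace and stop on an object; "newtons" is the grip in N (left out, the last holds). Time passes only in rows, so rows that do not move let the fingers close. It gives the time, the measured TCP pose, the force, the opening and the grip force at its end, in the units of the state.
- robot.get_obs(): the state, without advancing time (a new reading comes with each control period).
- robot.camera(name): name is "side" or "top"; returns a dict with "pixels" (480x640x3 uint8, red, green, blue), "intrinsics" (3x3 intrinsics, pixels), "rvec" (rotation vector, rad) and "tvec" (3), from world to camera coordinates, as OpenCV has them. Camera axes: x right, y down, z forward; pixel columns grow to the right and rows downward; lengths in m; the calibration is good to about 2 mm. A picture is of the moment at which its call begins. There is no depth.
- robot.hand_in(): hands the job in; it is judged then, once.
Trained networks look in a picture, given as the dict that the camera call returned (one of the last four; its "shot" number tells which), for a name from the list of things; names that differ only in an ending like _2 or _b are one class to them, and where a whole thing is asked for, a point or a joint stands for the part that bears it (a point fixed in the world has none). Each returns a list of dicts, best first, with "score" (0 to 1); they miss things now and then, are a little off and sometimes report something else, mostly with a low value. They report only what shows in the picture. A call takes as long as a camera call. They do not tell look-alikes from the thing itself.
- robot.spot_in(picture, query): "at" ([x, y, z] in m, in world coordinates, good to about 4 mm: the middle of the surface that is visible of it).
- robot.outline_of(picture, query): "region" (480x640 bool, what is visible of it).
- robot.place_of(picture, query): "at" ([x, y, z] in m, in world coordinates, good to about 4 mm: a listed point, or the origin of a listed thing).
The state is a dict: "time": time; "q": joint angles; "joint_velocities": joint speeds; "joint_torque": joint torques, N m; "position": TCP position; "tool_rot": TCP orientation; "ft_force": force on the tool from outside, world axes, zero at the start; "moment": the same for the moment, N m; "grip_width": finger opening in m; "grip_force": force on a finger pad.
Only numpy, scipy, OpenCV 4.12 (cv2) and the standard library are available. Lean on these libraries where they do the work, as an engineer would, in place of code of your own. Each camera call takes 0.05 s, during which the arm holds its last target. There are 200 camera calls.

## Working session

There is one attempt and no reset: what is moved stays moved. The work goes in short steps, Python scripts to look and compute and a tool call to move; the robot and the scene stay as the last step left them, time stands still between calls to the robot, and variables do not carry over. Pictures are saved under pics/ and viewed, at most 10 in all, crops included, and the job is handed in when it is done.

Besides the shell and the picture viewer there is one more tool, called after "Emit:" by a JSON object that holds its "op" and its "data". servo_tool: Moves the arm, as the interface text tells. Its arguments: {"type":"object","properties":{"rows":{"type":"array","items":{"type":"number"}},"newtons":{"type":"number"}},"required":["rows"]}

```bash
mkdir -p pics; python3 - <<'E'
from rig import robot
import cv2
o=robot.get_obs(); print(o['time'],o['position'],o['tool_rot'],o['grip_width'])
for n in ['top','side']:
    p=robot.camera(n); cv2.imwrite(f'pics/{n}0.png',p['pixels'][:,:,::-1])
    print(n)
    for q in ['shaker','flap_hinge','flap_edge','cover_hinge','cover_edge','microplate','vial','tip_box','reagent_bottle','timer','beaker']:
        print(q,[(round(r['score'],2),[round(float(v),3) for v in r['at']]) for r in robot.place_of(p,q)[:3]])
E
```

```text
0.0 [0.16984388 0.60070969 0.22157643] [ 1.37424761e-01  9.90511611e-01 -1.04076186e-03 -3.15339942e-04] 0.08737316705970362
top
shaker [(0.61, [0.528, 0.072, -0.002])]
flap_hinge [(0.81, [0.55, 0.017, 0.09]), (0.49, [0.596, 0.235, 0.242])]
flap_edge [(0.56, [0.55, 0.021, 0.182])]
cover_hinge [(0.55, [0.578, 0.149, 0.099])]
cover_edge [(0.87, [0.601, 0.236, 0.246]), (0.43, [0.548, 0.022, 0.178])]
microplate [(0.89, [0.609, 0.378, -0.001]), (0.79, [0.563, 0.066, 0.071]), (0.76, [0.549, -0.281, -0.001])]
vial [(0.39, [0.402, 0.032, 0.1])]
tip_box [(0.89, [0.52, -0.109, 0.002]), (0.4, [0.598, 0.239, 0.245])]
reagent_bottle [(0.68, [0.511, 0.241, -0.001])]
timer []
beaker [(0.75, [0.407, -0.072, 0.004]), (0.24, [0.551, 0.021, 0.086])]
side
shaker [(0.72, [0.526, 0.077, 0.0])]
flap_hinge [(0.58, [0.552, 0.017, 0.089])]
flap_edge [(0.71, [0.555, 0.02, 0.179])]
cover_hinge [(0.54, [0.626, 0.225, 0.002])]
cover_edge [(0.77, [0.595, 0.238, 0.242])]
microplate [(0.89, [0.551, -0.28, -0.002]), (0.75, [0.343, 0.315, 0.001]), (0.62, [0.564, 0.066, 0.071])]
vial [(0.66, [0.404, 0.028, 0.101])]
tip_box [(0.75, [0.519, -0.119, 0.002])]
reagent_bottle [(0.67, [0.499, 0.241, 0.0])]
timer [(0.66, [0.627, 0.225, 0.002]), (0.21, [0.554, 0.019, 0.181])]
beaker [(0.64, [0.406, -0.071, -0.003])]
```

View pics/top0.png

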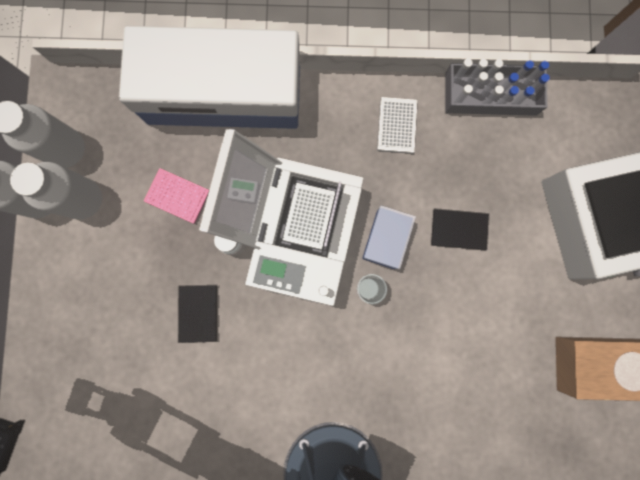

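View pics/side0.png

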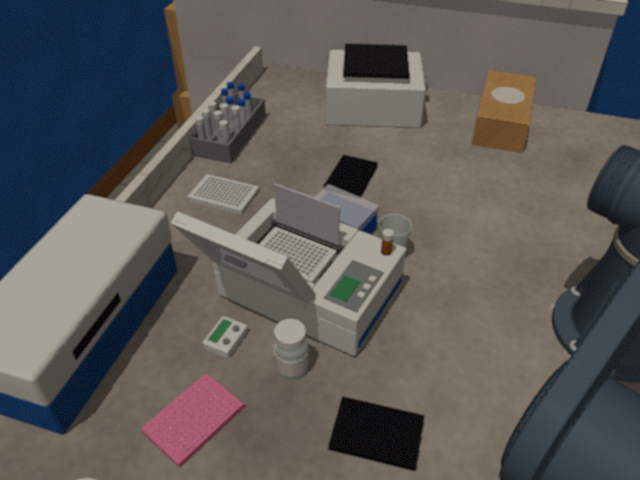

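The top view shows the shaker, yawed about -12°, with the flap standing near (285,205) and the cover leaning left at about (235,185). The side view shows the jar (290,345) and timer (225,335) low, under or beside the cover, and the vial at (387,243). Next I fit the shaker pose.

```bash
cat > h.py <<'E'
import numpy as np
from scipy.optimize import least_squares
from rig import robot
L=np.array([[0,0],[.035,-.05],[.035,-.05],[0,0],[.035,.085]])
W=np.array([[.528,.072],[.55,.017],[.552,.017],[.526,.077],[.578,.149]])
R=lambda t:np.array([[np.cos(t),-np.sin(t)],[np.sin(t),np.cos(t)]])
def res(p):
    r=(L@R(p[2]).T+p[:2]-W).ravel()
    # free edges: same local x as their hinges (35 mm); microplate x ~35, y~0
    E=np.array([[.55,.021],[.555,.020],[.601,.236],[.595,.238],[.563,.066],[.564,.066]])
    e=((E-p[:2])@R(p[2]))[:,0]-.035
    return np.r_[r,e]
P=least_squares(res,[.527,.075,-.2]).x
def local(p): return np.r_[(np.asarray(p[:2])-P[:2])@R(P[2]),p[2]]
def tcp():
    from scipy.spatial.transform import Rotation as Ro
    o=robot.get_obs(); M=Ro.from_quat(o['tool_rot']).as_matrix()
    print('t',round(o['time'],2),'local mm',np.round(local(o['position'])*1e3,1),'yaw off deg (tool y vs shaker x)',
      round(np.degrees(np.arctan2(M[1,1],M[0,1])-P[2]),1),'F',np.round(o['ft_force'],1))
def angles():
    for n in ['top','side']:
        p=robot.camera(n)
        for q in ['flap_edge','cover_edge']:
            for r in robot.place_of(p,q)[:2]:
                l=local(r['at'])
                a=(np.arctan2(l[2]-.0885,l[1]+.05) if q[0]=='f' else np.arctan2(l[2]-.104,-(l[1]-.085))-np.arctan2(16,165))
                print(n,q,round(r['score'],2),np.round(l*1e3),'angle',round(a,2))
    return
E
python3 -c "
from h import *
print(P,np.degrees(P[2]),np.round(res(P)*1e3,1)); tcp(); angles()
for k,w in dict(mp=(.5635,.066,0),vial=(.403,.03,0),tip=(.52,-.114,0),jar=(.505,.241,0),timer=(.627,.225,0),beaker=(.406,-.071,0)).items(): print(k,np.round(local(w)*1e3))"
```

```text
[ 0.52764645  0.07350695 -0.20792529] -11.913241369978858 [-0.4  1.5  1.6  0.4 -0.4  0.4  1.6 -3.5  1.4  0.5 -2.3  2.8  3.2 -3.1
  1.1  2.1]
t 1.2 local mm [-458.7  442.7  222.6] yaw off deg (tool y vs shaker x) 86.1 F [-0.4 -0.  -0.3]
top flap_edge 0.49 [ 31. -45. 179.] angle 1.52
top cover_edge 0.77 [ 37. 174. 247.] angle 2.03
side flap_edge 0.86 [ 36. -46. 179.] angle 1.52
side cover_edge 0.97 [ 33. 176. 242.] angle 2.06
side cover_edge 0.59 [ 37. -49. 178.] angle 0.41
mp [37.  0.  0.]
vial [-113.  -68.    0.]
tip [  31. -185.    0.]
jar [-57. 159.   0.]
timer [ 66. 169.   0.]
beaker [ -89. -167.    0.]
```

Emit:
{"op": "servo_tool", "data": {"rows": [1,0,0,-0.03,7,1,0,0,-0.03,7,1,0,0,-0.02,7,1,0,0,0,7,1,0,0,0,7]}}

```text
time: 1.92
position: [0.1706, 0.6024, 0.3049]
tool_rot: [0.432, 0.902, 0.002, 0.0]
ft_force: [-0.4, 0.1, -0.5]
grip_width: 0.0617
grip_force: 0.0
```

Emit:
{"op": "servo_tool", "data": {"rows": [1,0,0,0,7,1,0,0,0,7,1,0,0,0,7,1,0,0,0,7,1,0,0,0,7]}}

```text
time: 2.33
position: [0.1701, 0.6013, 0.3025]
tool_rot: [0.683, 0.73, -0.0, 0.0]
ft_force: [0.5, -0.5, -0.0]
grip_width: 0.0282
grip_force: 0.0
```

Emit:
{"op": "servo_tool", "data": {"rows": [1,0,0,0,7,1,0,0,0,7,1,0,0,0,0]}}

```text
time: 2.58
position: [0.1702, 0.6013, 0.3025]
tool_rot: [0.766, 0.643, -0.0, 0.0]
ft_force: [-0.3, 0.6, -0.3]
grip_width: 0.0085
grip_force: 0.0
```

```bash
python3 -c "
from h import *
tcp()"
```

```text
t 2.58 local mm [-458.7  442.6  302.5] yaw off deg (tool y vs shaker x) 2.0 F [-0.3  0.6 -0.3]
```

Emit:
{"op": "servo_tool", "data": {"rows": [1,0,0,0,2,1,-0.026,0.0245,0,0,1,-0.026,0.0245,0,0,1,-0.026,0.0245,0,0,1,-0.026,0.0245,0,0]}}

```text
time: 3.0
position: [0.2451, 0.4783, 0.3025]
tool_rot: [0.775, 0.633, 0.0, 0.0]
ft_force: [1.3, -0.1, 0.3]
grip_width: 0.0002
grip_force: 0.0
```

Emit:
{"op": "servo_tool", "data": {"rows": [1,-0.026,0.0245,0,0,1,-0.026,0.0245,0,0,1,-0.026,0.0245,0,0,1,-0.026,0.0245,0,0,1,-0.026,0.0245,0,0]}}

```text
time: 3.42
position: [0.3387, 0.3257, 0.3028]
tool_rot: [0.775, 0.632, 0.0, 0.0]
ft_force: [0.5, 0.1, 0.3]
grip_width: 0.0004
grip_force: 0.0
```

Emit:
{"op": "servo_tool", "data": {"rows": [1,-0.026,0.0245,0,0,1,-0.026,0.0245,0,0,1,-0.026,0.0245,0,0,1,-0.026,0.0245,0,0,1,-0.026,0.0245,0,0]}}

```text
time: 3.83
position: [0.4321, 0.1733, 0.3028]
tool_rot: [0.775, 0.632, 0.0, 0.0]
ft_force: [0.7, 0.7, 0.1]
grip_width: 0.0009
grip_force: 0.0
```

Emit:
{"op": "servo_tool", "data": {"rows": [1,-0.026,0.0245,0,0,1,-0.026,0.0245,0,0,1,-0.026,0.0245,0,0,1,-0.026,0.0245,0,0,1,-0.026,0.0245,0,0]}}

```text
time: 4.25
position: [0.5254, 0.0209, 0.3027]
tool_rot: [0.775, 0.632, 0.0, 0.0]
ft_force: [0.3, -0.1, -0.5]
grip_width: 0.0007
grip_force: 0.0
```

```bash
python3 -c "
from h import *
tcp()"
```

```text
t 4.25 local mm [  8.7 -52.  302.7] yaw off deg (tool y vs shaker x) 0.3 F [ 0.3 -0.1 -0.5]
```

Emit:
{"op": "servo_tool", "data": {"rows": [1,-0.015,0.013,0,0,1,-0.015,0.013,0,0,1,0,0,0.03,0,1,0,0,0.03,0,1,0,0,0.03,0]}}

```text
time: 4.67
position: [0.5448, -0.0128, 0.2122]
tool_rot: [0.775, 0.632, 0.001, 0.001]
ft_force: [1.2, 0.2, -0.6]
grip_width: 0.0003
grip_force: 0.0
```

Emit:
{"op": "servo_tool", "data": {"rows": [1,0,0,0.03,0,1,0,0,0.03,0,1,0,0,0,0]}}

```text
time: 4.92
position: [0.5399, -0.0113, 0.1475]
tool_rot: [0.775, 0.632, -0.004, -0.005]
ft_force: [-1.4, 0.6, -0.8]
grip_width: 0.0004
grip_force: 0.0
```

Emit:
{"op": "servo_tool", "data": {"rows": [1,0.013,0,0,0,1,0.013,0,0,0,1,0.01,0,0.0015,0,1,0.01,0,0.0015,0,1,0.0085,0,0.0046,0]}}

```text
time: 5.33
position: [0.5569, 0.0429, 0.1469]
tool_rot: [0.775, 0.631, 0.002, 0.002]
ft_force: [-0.7, 0.3, 0.8]
grip_width: 0.0007
grip_force: 0.4
```

Emit:
{"op": "servo_tool", "data": {"rows": [1,0.0085,0,0.0046,0,1,0.007,0,0.0069,0,1,0.007,0,0.0069,0,1,0.0045,0,0.0086,0,1,0.0045,0,0.0086,0]}}

```text
time: 5.75
position: [0.5616, 0.0727, 0.1083]
tool_rot: [0.776, 0.631, -0.0, -0.0]
ft_force: [-0.4, -1.3, 0.4]
grip_width: 0.0004
grip_force: 0.3
```

```bash
python3 -c "
from h import *
tcp(); angles()"
```

```text
t 5.75 local mm [ 33.4   6.2 108.3] yaw off deg (tool y vs shaker x) 0.1 F [-0.4 -1.3  0.4]
top cover_edge 0.94 [ 34. 171. 247.] angle 2.02
top cover_edge 0.58 [-52. 157.  -1.] angle -2.27
side flap_edge 0.76 [ 39.  39. 109.] angle 0.23
side flap_edge 0.32 [ 64. 169.   0.] angle -0.38
side cover_edge 0.56 [ 36. 174. 241.] angle 2.05
```

Emit:
{"op": "servo_tool", "data": {"rows": [1,0.002,0,0.008,0,1,0.002,0,0.008,0,1,0,0,0.002,0,1,0,0,0.001,0,1,0,0,0,0]}}

```text
time: 6.47
position: [0.5623, 0.0762, 0.0909]
tool_rot: [0.776, 0.631, -0.0, -0.0]
ft_force: [-2.1, 0.7, 6.6]
grip_width: 0.0006
grip_force: 3.1
```

```bash
python3 -c "
from h import *
tcp()"
```

```text
t 6.47 local mm [33.4  9.8 90.9] yaw off deg (tool y vs shaker x) 0.1 F [-2.1  0.7  6.6]
```

Emit:
{"op": "servo_tool", "data": {"rows": [1,0,0,0.0015,0,1,0,0,0,0,1,0,0,0,0,1,0,0,0,0]}}

```text
time: 6.8
position: [0.5623, 0.0762, 0.0907]
tool_rot: [0.776, 0.631, 0.0, 0.0]
ft_force: [-2.9, 0.2, 15.0]
grip_width: 0.0004
grip_force: 7.3
```

Emit:
{"op": "servo_tool", "data": {"rows": [1,0,0,-0.02,0,1,0,0,-0.04,0,1,0,0,-0.04,0,1,0,0,-0.04,0,1,0,0,-0.04,0]}}

```text
time: 7.22
position: [0.5618, 0.0761, 0.2701]
tool_rot: [0.776, 0.631, -0.0, -0.0]
ft_force: [1.3, -0.4, -0.6]
grip_width: 0.0007
grip_force: 0.0
```

```bash
python3 -c "
from h import *
import cv2
tcp(); angles()
p=robot.camera('side'); cv2.imwrite('pics/s1.png',p['pixels'][150:390,150:450,::-1].repeat(2,0).repeat(2,1))"
```

```text
t 7.22 local mm [ 32.9   9.6 270.1] yaw off deg (tool y vs shaker x) 0.1 F [ 1.3 -0.4 -0.6]
top flap_edge 0.18 [ 36. 174. 244.] angle 0.61
top cover_edge 0.56 [ 35. 172. 246.] angle 2.03
side flap_edge 0.62 [37. 40. 89.] angle 0.01
side flap_edge 0.46 [ 67. 167.   1.] angle -0.38
side cover_edge 0.58 [ 34. 177. 243.] angle 2.06
```

View pics/s1.png

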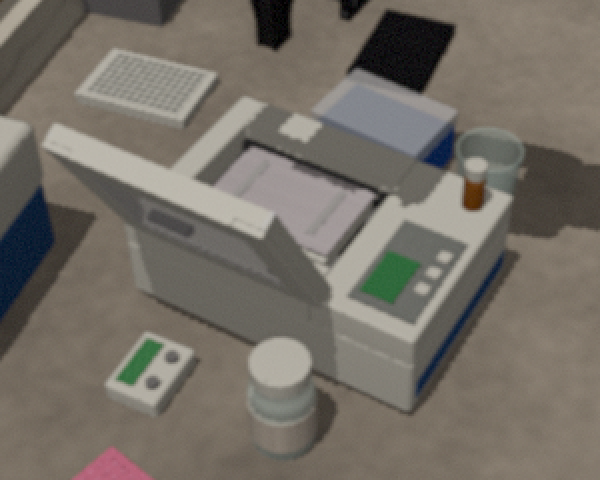

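The crop shows the flap lying flat in the well (about 300,195), with the cover still open and everything else standing. Next I move to the outside of the cover.

Emit:
{"op": "servo_tool", "data": {"rows": [1,0,0,-0.035,0,1,0.034,-0.004,0,0,1,0.034,-0.004,0,0,1,0.034,-0.004,0,0,1,0.034,-0.004,0,0]}}

```text
time: 7.98
position: [0.5738, 0.2134, 0.3016]
tool_rot: [0.776, 0.63, -0.002, -0.001]
ft_force: [1.2, -0.5, -0.1]
grip_width: 0.0004
grip_force: 0.0
```

Emit:
{"op": "servo_tool", "data": {"rows": [1,0.034,-0.004,0,0,1,0.036,-0.003,0,0,1,0,0,0,0,1,0,0,0.03,0,1,0,0,0.03,0]}}

```text
time: 8.4
position: [0.5826, 0.2833, 0.2429]
tool_rot: [0.775, 0.631, 0.001, 0.0]
ft_force: [-0.8, -0.2, -1.0]
grip_width: 0.0002
grip_force: 0.0
```

Emit:
{"op": "servo_tool", "data": {"rows": [1,0,0,0.03,0,1,0,0,0,0,1,0,0,0,0]}}

```text
time: 8.65
position: [0.5802, 0.2815, 0.2106]
tool_rot: [0.776, 0.631, -0.004, -0.001]
ft_force: [0.3, 0.6, 1.0]
grip_width: 0.0005
grip_force: 0.0
```

```bash
python3 -c "
from h import *
tcp(); angles()"
```

```text
t 8.65 local mm [  8.5 214.3 210.6] yaw off deg (tool y vs shaker x) 0.1 F [0.3 0.6 1. ]
top flap_edge 0.92 [36. 42. 90.] angle 0.01
top flap_edge 0.33 [-1. -3.  2.] angle -1.07
top cover_edge 0.59 [ 35. 174. 241.] angle 2.05
top cover_edge 0.36 [  34. -180.    6.] angle -0.45
side flap_edge 0.69 [-4.  4. -0.] angle -1.03
side flap_edge 0.59 [36. 41. 87.] angle -0.02
side cover_edge 0.96 [ 34. 175. 245.] angle 2.04
side cover_edge 0.19 [37. 42. 89.] angle -0.43
```

Emit:
{"op": "servo_tool", "data": {"rows": [1,-0.012,0,-0.003,0,1,-0.012,0,0,0,1,-0.012,0,0,0,1,-0.012,0,0,0,1,-0.012,0,0,0]}}

```text
time: 9.37
position: [0.571, 0.2238, 0.2187]
tool_rot: [0.776, 0.63, 0.003, 0.0]
ft_force: [1.6, 4.8, 3.8]
grip_width: 0.0002
grip_force: 2.2
```

Emit:
{"op": "servo_tool", "data": {"rows": [1,-0.011,0,0,0,1,-0.011,0,0,0,1,-0.011,0,0,0,1,-0.011,0,0,0,1,0,0,0,0]}}

```text
time: 9.78
position: [0.5599, 0.1778, 0.2165]
tool_rot: [0.777, 0.63, -0.001, 0.0]
ft_force: [-0.6, 0.2, -0.2]
grip_width: 0.0005
grip_force: 0.0
```

```bash
python3 -c "
from h import *
tcp(); angles()"
```

```text
t 9.78 local mm [ 10.1 108.7 216.5] yaw off deg (tool y vs shaker x) 0.0 F [-0.6  0.2 -0.2]
top flap_edge 0.86 [31. 39. 91.] angle 0.03
top flap_edge 0.65 [ -89. -166.    2.] angle -2.5
top cover_edge 0.89 [ 35.  96. 269.] angle 1.54
side cover_edge 0.78 [ 33.  97. 271.] angle 1.54
```

Emit:
{"op": "servo_tool", "data": {"rows": [1,-0.0095,0,0.001,0,1,-0.0095,0,0.001,0,1,-0.0095,0,0.001,0,1,-0.0106,0,0.003,0,1,-0.0106,0,0.003,0]}}

```text
time: 10.5
position: [0.5508, 0.1307, 0.2081]
tool_rot: [0.776, 0.631, 0.0, 0.001]
ft_force: [1.2, 1.9, 2.5]
grip_width: 0.0006
grip_force: 1.4
```

Emit:
{"op": "servo_tool", "data": {"rows": [1,-0.0106,0,0.003,0,1,-0.0093,0,0.006,0,1,-0.0093,0,0.006,0,1,-0.0093,0,0.006,0,1,-0.0071,0,0.0085,0]}}

```text
time: 10.92
position: [0.5409, 0.0858, 0.1777]
tool_rot: [0.776, 0.631, -0.0, 0.0]
ft_force: [0.3, 0.0, 1.7]
grip_width: 0.0003
grip_force: 0.8
```

```bash
python3 -c "
from h import *
tcp(); angles()"
```

```text
t 10.92 local mm [ 10.4  14.7 177.7] yaw off deg (tool y vs shaker x) 0.1 F [0.3 0.  1.7]
top cover_edge 0.77 [ 33. -46. 210.] angle 0.59
side cover_edge 0.76 [ 33. -45. 208.] angle 0.58
```

Continuing down: 178 → about 122 mm, then a gentle press.

Emit:
{"op": "servo_tool", "data": {"rows": [1,-0.0071,0,0.0085,0,1,-0.0071,0,0.0085,0,1,-0.0049,0,0.01,0,1,-0.0049,0,0.01,0,1,-0.002,0,0.007,0]}}

```text
time: 11.63
position: [0.5353, 0.0609, 0.133]
tool_rot: [0.776, 0.631, -0.001, -0.0]
ft_force: [0.1, -0.7, 2.3]
grip_width: 0.0005
grip_force: 0.5
```

Emit:
{"op": "servo_tool", "data": {"rows": [1,-0.002,0,0.007,0,1,-0.001,0,0.004,0,1,0,0,0.001,0,1,0,0,0.001,0,1,0,0,0,0]}}

```text
time: 12.05
position: [0.5355, 0.059, 0.1213]
tool_rot: [0.776, 0.631, 0.0, 0.0]
ft_force: [0.7, 0.1, -0.1]
grip_width: 0.0006
grip_force: 0.0
```

```bash
python3 -c "
from h import *
tcp(); angles()"
```

```text
t 12.05 local mm [ 10.6 -12.6 121.3] yaw off deg (tool y vs shaker x) 0.1 F [ 0.7  0.1 -0.1]
top cover_edge 0.66 [ 34. -80. 122.] angle 0.01
side cover_edge 0.88 [ 33. -82. 120.] angle 0.0
```

Emit:
{"op": "servo_tool", "data": {"rows": [1,0,0,0.001,0,1,0,0,0.001,0,1,0,0,0.001,0,1,0,0,0,0,1,0,0,0,0]}}

```text
time: 12.77
position: [0.5357, 0.0589, 0.12]
tool_rot: [0.776, 0.631, 0.0, 0.0]
ft_force: [-2.7, -0.1, 10.7]
grip_width: 0.0006
grip_force: 5.6
```

The end stop is reached, with the tip at 120.0 mm and 10.7 N. I retreat and check.

Emit:
{"op": "servo_tool", "data": {"rows": [1,0,0,-0.02,0,1,0,0,-0.04,0,1,0,0,-0.04,0,1,0,0,-0.04,0,1,0,0,0,0]}}

```text
time: 13.18
position: [0.5405, 0.0586, 0.2664]
tool_rot: [0.776, 0.631, 0.006, 0.006]
ft_force: [1.0, -0.4, 0.1]
grip_width: 0.0003
grip_force: 0.0
```

```bash
python3 -c "
from h import *
import cv2
tcp(); angles()
p=robot.camera('side'); cv2.imwrite('pics/s2.png',p['pixels'][150:390,150:450,::-1].repeat(2,0).repeat(2,1))"
```

```text
t 13.18 local mm [ 15.7 -11.9 266.4] yaw off deg (tool y vs shaker x) 0.1 F [ 1.  -0.4  0.1]
top cover_edge 0.57 [ 32. -80. 122.] angle 0.01
top cover_edge 0.52 [ -87. -164.    3.] angle -0.48
side cover_edge 0.95 [ 33. -78. 124.] angle 0.02
```

View pics/s2.png

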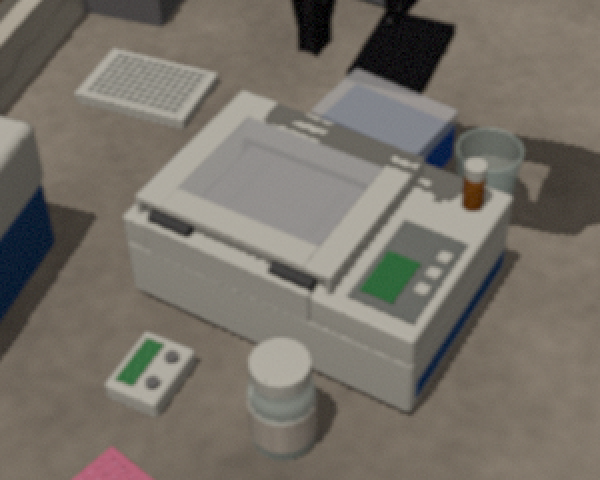

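The crop shows the cover shut over the flat flap (about 290,190). The jar, timer, vial, beaker and tip box are where they were, and the gripper is clear.

```bash
python3 -c "
from rig import robot
print(robot.hand_in())"
```

```text
the job is handed in; nothing more can be done
None
```

The flap is pushed flat, the cover is swung gently shut over it, nothing else appears to have moved in the last picture, and the job is handed in; no verdict came back.

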